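Hold a spring clip gaping over a pack of cards

ROBOT

A 6-joint arm with a two-finger parallel gripper is mounted at the origin on the work surface; the furniture and walls round the work are solid. World frame = base frame: x ahead of the robot, y to its left, z up, the work surface at z = 0. Lengths are in mm, angles in rad, forces in N, time in s.
With the tool pointing down it reaches from about 400 to 825 mm from the base axis. Payload 7 kg.
Tool frame: the origin (TCP) lies midway between the tips of the shut fingers; the grasp point (between the pads) lies 19 mm behind it; z points along the fingers, x is the direction in which the jaws open and shut, and the axes are right-handed (so a half turn about z gives the same grasp; the last joint's range is limited). The gripper opens to 85 mm and grips with 20 to 120 N. Pads are 22 mm wide; open, the fingers measure 114 mm over their backs; the gripper's body (76 mm by 85 mm) begins 54 mm behind the grasp point. The pads swing forward as they close: fully open they stand 13 mm farther back than shut.
Start: joints at [1.464, 0.359, 0.012, 0, -1.224, -0.288], TCP at [259.627, 623.048, 231.302] pointing down, gripper open.
Joint ranges: [-3.07, 3.07], [-1.43, 2.12], [-1.02, 1.25], [-3.03, 1.67], [-3.05, -0], [-3.03, 3.03]. Speed limits (rad/s): [2.39, 2.39, 3.01, 3.14, 3.14, 3.14].

INTERFACE

Orientations are given as a rotation vector (axis times angle).
In Python, from plant import robot gives the robot as it stands. The module is installed in compiled form; this text tells all that it offers.
- The arm moves only by the tool drive_tool, never from a script. Its argument "moves" is a list that holds one entry, the list of rows, each a list of 5 numbers: the shift along the tool's x, y, z in m, then the turn about the tool's z in degrees, then the opening, from 0 (shut) to 1 (fully open). A call has 1 to 20 rows; each row shifts and turns the pose as measured when the row begins, along the tool's axes as they then stand; what a row does not reach is not made up. A row lasts 1/12 s, in which the tool goes at most 41.7 mm and 7.16 degrees, less where a joint would pass 70% of its speed; a pose out of reach is approached as far as the arm can. A call is refused whole if a number of a shift passes 0.0417 or a number of a turn 7.16, either way. A call with a gripper value outside its range is refused whole. The fingers move at their own pace and stop on an object; "force" is the grip in N (left out, the last holds). Time passes only in rows, so rows that do not move let the fingers close. It gives the time, the measured TCP pose, the force and the opening at its end, in the units of the state.
- robot.sense(): the state, without advancing time (a new reading comes with each control period).
- robot.grab_frame(name): name is "side" or "top" or "wrist"; returns a dict with "pixels" (420x560x3 uint8, blue, green, red), "z_map" (420x560 float32, mm along the optical axis (not along the pixel's ray), 0 where there is no reading), "intrinsics" (3x3 intrinsics, pixels), "R" (3x3) and "t" (3): a world point X has camera coordinates R X + t. Camera axes: x right, y down, z forward; pixel columns grow to the right and rows downward; lengths in mm; the calibration is good to about 2 mm. A picture is of the moment at which its call begins.
- robot.job_done(): hands the job in, once; it reports no verdict.
The state is a dict: "time_s": time; "joint_positions": joint angles; "qvel": joint speeds; "joint_efforts": joint torques, N m; "tool_pos": TCP position; "orientation": TCP orientation; "ft_force": force on the tool from outside, world axes, zero at the start; "wrist_torque": the same for the moment, N m; "gripper_width": opening from 0.0 (shut) to 1.0 (fully open).
Only numpy, scipy, OpenCV 4.12 (cv2) and the standard library are available. Lean on these libraries where they do the work, as an engineer would, in place of code of your own. Each camera call takes 0.05 s, during which the arm holds its last target.

TASK

The appliance cards stand upright in the wire rack, and two spring clips are clipped on the rim of the peg tub: squeeze the big one open by its handles, take it off the rim and bring it down over the top edge of the whole pack, near the middle of that edge and square to it, with the clip upright, jaws down, and the card edge about halfway up inside the jaws. Finish while still holding the clip squeezed wide open there, touching neither the cards nor the rack, so that I can slip one more card in before it bites. Leave the small clip, which does not open wide enough, on the rim, and do not shove the tub, the rack, the soap or the cup about.

Things in the scene. Friction and masses are not known exactly. Their poses are not given: they have to be found in the camera images.
- big_clip: Big spring clip: two grey plastic levers 24 mm wide on a steel coil, 103 mm long, 60 g. Origin on the pivot (coil axis); z up from jaws to handles, y along the pivot, x the line across which jaws open and handles are squeezed; x = 0 stays the middle plane. Starts upright biting the tub's rim, coil resting on it, pivot 7 mm above the rim. The coil reaches 7 mm below the pivot.
- big_clip_front (a joint): Opening of the big clip's -x lever, rad: 0 shut, 0.30 fully open at a firm stop, about 0.04 when biting the rim. The other lever moves equally. Squeezing at the handle point takes about 5 N to start and 10 N to open fully; the stop bears any further grip.
- big_clip_front_handle (a point): Squeezing point on the outer face of the big clip's -x handle, 38 mm above the pivot when open; the +x handle mirrors it. Handles are plates 24 mm wide, rising 5 to 51 mm above the pivot. Shut, they flare outward, 55 mm over the ends; fully squeezed, the outer faces are parallel and 26 mm apart.
- big_clip_front_jaw (a point): Biting pad of the big clip's -x jaw, on its inner face, 47.5 mm below the pivot when shut; the +x jaw mirrors it. Jaw tips reach 53 mm below the pivot (51 mm open). Fully open the gape is 28 mm between the pads and about 27 mm at 30 mm below the pivot.
- small_clip: The small spring clip, same make, 16 mm wide and 64 mm long, gaping 10 mm at most. Origin on its pivot, axes as for the big clip. It also bites the tub's rim and stays there; its handle ends stand 32 mm above its pivot. Which of the two clips is on which side varies.
- tub: White open peg tub, 110 (x) x 180 (y) x 85 (z) mm, walls 4 mm, 0.8 kg, standing loose, some wooden pegs lying in it. Origin at the centre of its underside. Both clips sit on the rim of its -x wall, 47 mm either side of the middle, their axes parallel to the tub's.
- rack: Loose wire card rack, 0.8 kg: wooden base 75 (x) x 158 (y) x 6 (z) mm; steel wire loops 62 mm high, reaching 12 mm either side of the cards' middle plane. It holds five stiff cards, fixed upright, a pack 14 mm thick (x), 148 mm long (y), top edge 115 mm above the worktop. Origin at the centre of its underside.
- cards_top (a point): Middle of the top edge of the card pack; axes as the rack's (x across the pack, y along the edge).
- dosing_cup: Small open dosing cup, 63 mm across and 49 mm high, at the back of the worktop; bystander. Origin at the centre of its underside.
- soap_bar: Bar of soap, 48 (x) x 75 (y) x 20 mm, flat at the back of the worktop; bystander. Origin at the centre of its underside.

How it is judged (in metres and radians):
On the way:
1. the big clip has been squeezed open and lifted clear off the tub's rim in the grip (contact force between the fingers and big_clip above 2 N and value of joint big_clip_front above 0.12 rad and height (world z) of big_clip above 0.145 m and contact force between big_clip and tub below 0.1 N), for 0.1 s.
At the end, for the whole second after the job is handed in: Big clip held still in the grip, levers past 0.22 rad, astride the pack: middle planes within 7 mm, card edge 14-40 mm below pivot, within 30 mm of the edge's middle, square and upright to 0.2 rad, not touching cards or rack; small clip, tub, rack moved under 30 mm (value of joint big_clip_front above 0.22 rad and contact force between the fingers and big_clip above 2 N and contact force between each of big_clip, the arm, the fingers and rack below 0.2 N and x of cards_top in the frame of big_clip between -0.007 and 0.007 m and z of cards_top in the frame of big_clip between -0.04 and -0.014 m and y of cards_top in the frame of big_clip between -0.03 and 0.03 m and angle between the y axis of big_clip and the y axis of rack, either way round below 0.2 rad and angle between big_clip's own z axis and vertical below 0.2 rad and angle between rack's own z axis and vertical below 0.05 rad and linear speed of big_clip below 0.02 m/s and distance of each of small_clip, tub, rack from where it was at the start of the episode below 0.03 m); the arm keeps its last pose, push and grip.
It fails at once if the small clip is taken off or knocked (distance of small_clip from where it was at the start of the episode above 0.03 m).
It fails at once if the tub or the rack is shoved more than 30 mm (distance of any of tub, rack from where it was at the start of the episode above 0.03 m).
It fails at once if the soap or the cup is shoved more than 30 mm (distance of any of soap_bar, dosing_cup from where it was at the start of the episode above 0.03 m).
It also fails if it takes over 42 s, if anything falls off the work surface, if the arm or the gripper's body presses on something with over 40 N, if the wrist force passes 120 N, or if a joint passes its speed limit or range.

## Working session

There is one attempt and no reset: what is moved stays moved. The work goes in short steps, Python scripts to look and compute and a tool call to move; the robot and the scene stay as the last step left them, time stands still between calls to the robot, and variables do not carry over. Pictures are saved under pics/ and viewed, and the job is handed in when it is done.

Besides the shell and the picture viewer there is one more tool, called as a command line: name --argument value ..., lists and objects as JSON in quotes. drive_tool: Moves the arm, as the interface text tells. Its arguments: {"type":"object","properties":{"moves":{"type":"array","items":{"type":"array","items":{"type":"array","items":{"type":"number"}}}},"force":{"type":"number"}},"required":["moves"]}

```bash
mkdir -p pics
cat > h.py <<'E'
import numpy as np, cv2, pickle
from plant import robot
def grab(n,tag):
    f=robot.grab_frame(n); cv2.imwrite(f'pics/{tag}.png',f['pixels']); pickle.dump(f,open(f'pics/{tag}.pkl','wb')); return f
def ld(tag): return pickle.load(open(f'pics/{tag}.pkl','rb'))
def world(f,u,v,z=None):
    z=f['z_map'][int(v),int(u)] if z is None else z
    c=np.linalg.inv(f['intrinsics'])@np.array([u,v,1.])*z
    return f['R'].T@(c-f['t'])
def cloud(f):
    h,w=f['z_map'].shape; u,v=np.meshgrid(np.arange(w),np.arange(h))
    c=np.stack([u,v,np.ones_like(u)],-1)@np.linalg.inv(f['intrinsics']).T*f['z_map'][...,None]
    return (c-f['t'])@f['R']
def crop(tag,x0,y0,x1,y1,k,out):
    im=ld(tag)['pixels'][y0:y1,x0:x1]; cv2.imwrite(f'pics/{out}.png',cv2.resize(im,None,fx=k,fy=k,interpolation=cv2.INTER_CUBIC))
E
python3 - <<'E'
from h import *
for n in ('side','top','wrist'):
    f=grab(n,n+'0'); print(n,(-f['R'].T@f['t']).round(),f['R'][2].round(2))
print(robot.sense())
E
```

```text
side [-249. -354.  491.] [ 0.87  0.28 -0.41]
top [ 406.  -88. 1035.] [ 0.18  0.02 -0.98]
wrist [337. 591. 372.] [-0.3   0.12 -0.95]
{'time_s': 0.15, 'joint_positions': array([ 1.46410204e+00,  3.59212923e-01,  1.12949731e-02, -2.32506483e-04,
       -1.22409067e+00, -2.88099535e-01]), 'qvel': array([-0.00181707, -0.00037609,  0.00265978,  0.00130912,  0.00069454,
        0.0008849 ]), 'joint_efforts': array([-1.15816718e-03, -5.83875847e+01,  2.93648779e+01,  6.94057167e+00,
       -4.25300299e-03,  2.38840329e-06]), 'tool_pos': array([259.51148518, 622.74574847, 230.60015812]), 'orientation': array([ 1.74201135e+00, -2.61324871e+00,  1.24274148e-03]), 'ft_force': array([ 0.41205383, -0.15292114, -0.23517367]), 'wrist_torque': array([-0.00656881, -0.01358033, -0.05379244]), 'gripper_width': 1.003712986312704}
```

View pics/side0.png

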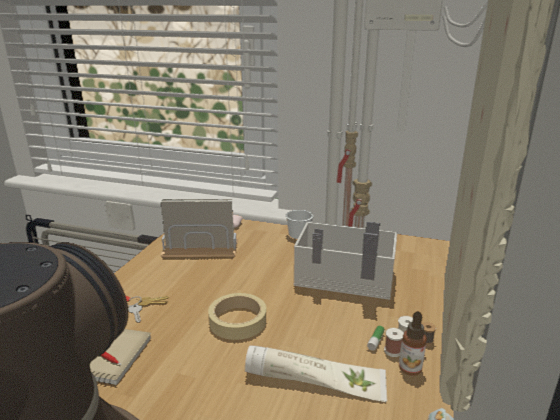

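View pics/top0.png

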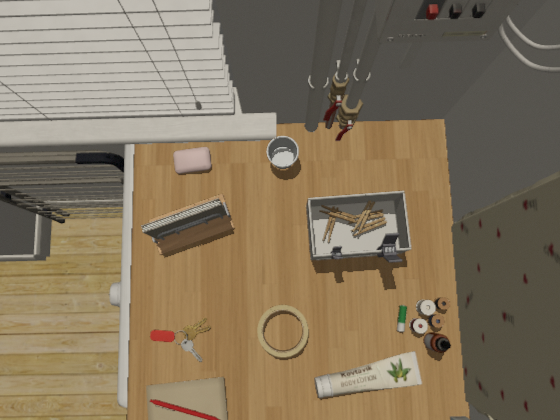

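View pics/wrist0.png

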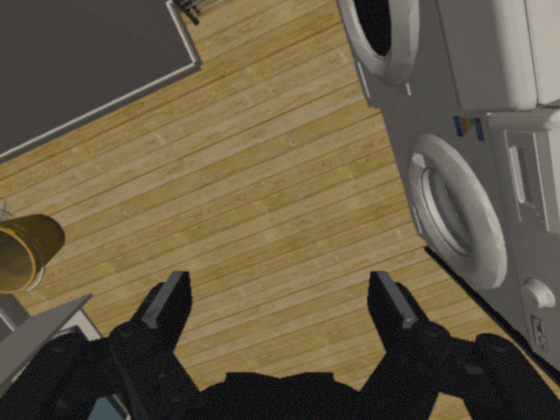

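The big clip is the right-hand one: top view about (390,247), side view about (370,250). The small one is at (337,252) in the top view. The card rack is at (190,225) in the top view.

Run:
```python
from h import *
crop('top0',290,180,430,280,5,'c1'); crop('side0',280,210,410,310,6,'c2'); crop('top0',130,185,250,265,6,'c3'); crop('side0',150,185,250,265,6,'c4')
f=ld('top0')
for n,u,v in [('bigclip',390,241),('small',337,252),('rimL',312,200),('rim BR',407,253),('rim BL',310,258),('rim TR',404,196),('cardsL',146,237),('cardsR',226,205),('cup',283,150),('soap',192,160),('pegs on wall',345,110),('sill',250,128),('table',270,250)]:
    print(n,world(f,u,v).round())
```

```text
bigclip [ 500. -279.  108.]
small [ 484. -185.   96.]
rimL [ 584. -145.   74.]
rim BR [ 486. -333.    0.]
rim BL [ 480. -141.   13.]
rim TR [ 585. -315.   83.]
cardsL [531. 186.   0.]
cardsR [591.  24.   6.]
cup [704. -94.   1.]
soap [684.  91.  18.]
pegs on wall [ 740. -209.  127.]
sill [748. -28.  16.]
table [499. -63.  -1.]
```

View pics/c1.png

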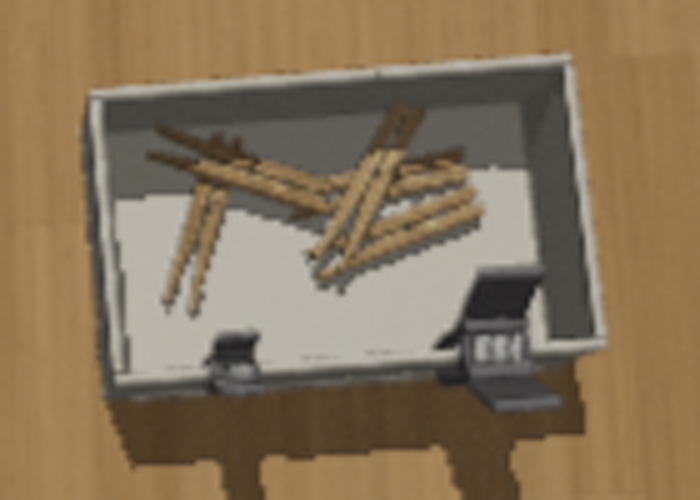

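View pics/c2.png

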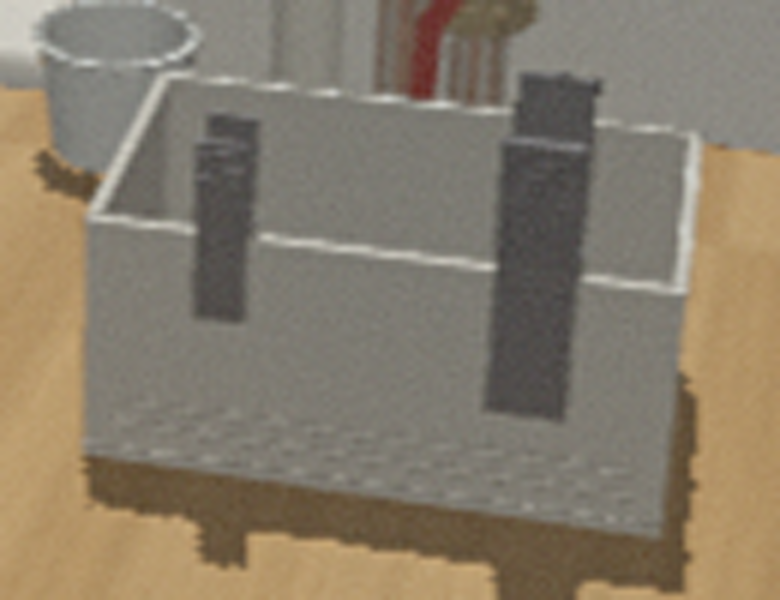

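View pics/c3.png

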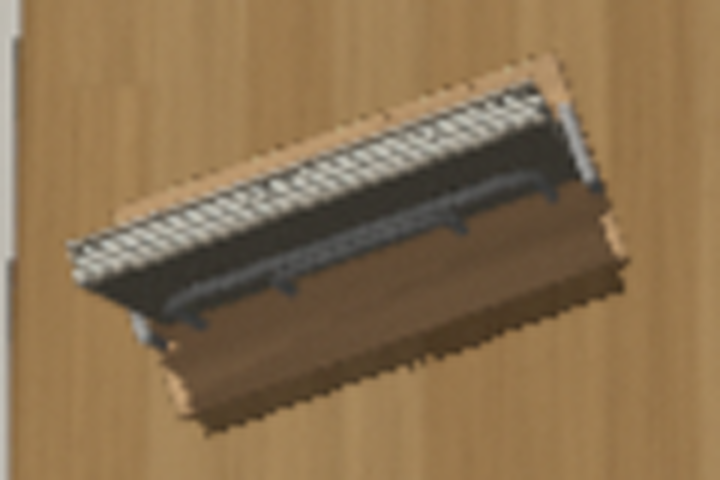

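View pics/c4.png

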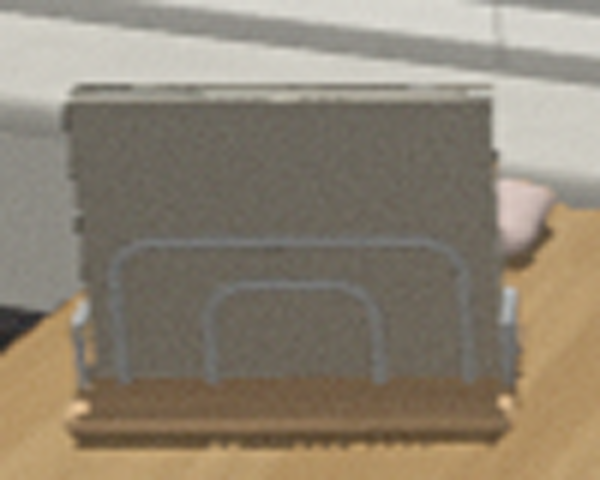

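```bash
cat > tri.py <<'E'
from h import *
def P(f): return f['intrinsics']@np.c_[f['R'],f['t']]
def tri(fa,pa,fb,pb):
    X=cv2.triangulatePoints(P(fa),P(fb),np.float64(pa).reshape(2,1),np.float64(pb).reshape(2,1))[:,0]; X=X[:3]/X[3]
    e=lambda f,p:(lambda q:q[:2]/q[2]-p)(P(f)@np.r_[X,1])
    return X.round(1),e(fa,pa).round(1),e(fb,pb).round(1)
def planez(f,p,z):
    a=world(f,*p,z=100.);c=-f['R'].T@f['t'];d=a-c;return (c+d*(z-c[2])/d[2]).round(1)
E
python3 - <<'E'
from tri import *
t=ld('top0');s=ld('side0')
T=lambda x,y:np.array([290+x/5-.4,180+y/5-.4]);S=lambda x,y:np.array([280+x/6-.4,210+y/6-.4])
T3=lambda x,y:np.array([130+x/6-.4,185+y/6-.4]);S4=lambda x,y:np.array([150+x/6-.4,185+y/6-.4])
for n,a,b,z in [('tFL',T(115,385),S(90,213),85),('tFR',T(605,345),S(687,290),85),('tBL',T(90,95),S(168,75),85),('tBR',T(572,57),S(697,130),85),
 ('hF l',T(495,408),S(502,140),143),('hF r',T(560,403),S(588,145),143),('hB l',T(482,268),S(520,73),143),('hB r',T(545,266),S(600,78),143),
 ('cL',T3(78,262),S4(72,94),115),('cR',T3(541,103),S4(493,94),115)]:
    print(n,*tri(t,a,s,b),planez(t,a,z),planez(s,b,z))
E
```

```text
tFL [ 477.4 -142.8   86.5] [ 0.5 -0.2] [-0.7  0. ] [ 477.2 -142.    85. ] [ 480.7 -143.1   85. ]
tFR [ 487.4 -320.9   85.2] [ 0.4 -0.1] [-0.5  0.1] [ 487.3 -320.2   85. ] [ 488.4 -321.6   85. ]
tBL [ 585.5 -138.    83.7] [ 0.7 -0.2] [-0.8  0.1] [ 584.8 -136.7   85. ] [ 583.6 -140.2   85. ]
tBR [ 594. -315.   86.] [-0.2  0.1] [ 0.3 -0. ] [ 594.3 -315.6   85. ] [ 595.8 -314.4   85. ]
hF l [ 462.1 -268.3  138.1] [-0.  0.] [ 0. -0.] [ 461.8 -267.4  143. ] [ 452.2 -269.4  143. ]
hF r [ 463.4 -291.   139.2] [ 0.4 -0.1] [-0.5  0.1] [ 463.  -289.4  143. ] [ 456.3 -292.4  143. ]
hB l [ 510.4 -266.7  137. ] [-0.3  0.1] [ 0.3 -0.1] [ 509.8 -265.9  143. ] [ 497.1 -267.7  143. ]
hB r [ 510.5 -288.9  138.3] [ 0.2 -0.1] [-0.3  0. ] [ 509.9 -287.5  143. ] [ 500.8 -290.2  143. ]
cL [533.2 162.4 114.4] [-0.1  0. ] [0.1 0. ] [533.2 162.1 115. ] [531.9 161.7 115. ]
cR [577.9  23.1 114.4] [ 0.1 -0. ] [-0.1  0. ] [577.7  23.2 115. ] [576.7  22.3 115. ]
```

```bash
cat > pl.py <<'E'
from tri import *
from scipy.spatial.transform import Rotation as Ro
def st():
    s=robot.sense();R=Ro.from_rotvec(s['orientation']).as_matrix();return s,R
def go(x,y,z,yaw=None):
    s,R=st();d=R.T@(np.array([x,y,z])-s['tool_pos'])
    cur=np.arctan2(R[1,0],R[0,0])
    print('tcp',s['tool_pos'].round(1),'yaw x',cur.round(3),'tilt',np.degrees(np.arccos(-R[2,2])).round(2),'q',s['joint_positions'].round(2),'t',s['time_s'],'w',s['gripper_width'])
    print('tool delta mm',d.round(1),'norm',np.linalg.norm(d).round(1))
    if yaw is not None:
        e=(yaw-cur+np.pi/2)%np.pi-np.pi/2
        print('turn deg about tool z',-np.degrees(e).round(2))
E
python3 - <<'E'
from pl import *
go(430,380,260,.052)
E
```

```text
tcp [259.5 622.7 230.6] yaw x -1.966 tilt 0.07 q [ 1.46  0.36  0.01 -0.   -1.22 -0.29] t 0.15 w 1.003712986312704
tool delta mm [ 158.5 -250.8  -29.2] norm 298.1
turn deg about tool z 64.4
```

drive_tool --moves '[[[0, 0, -0.005, 7.1, 1], [0, 0, -0.005, 7.1, 1], [0, 0, -0.005, 7.1, 1], [0, 0, -0.005, 7.1, 1], [0, 0, -0.005, 7.1, 1], [0, 0, -0.005, 7.1, 1], [0, 0, -0.005, 7.1, 1], [0, 0, 0, 7.1, 1], [0, 0, 0, 7.1, 1], [0, 0, 0, 0, 1]]]'

```text
time_s: 0.98
tool_pos: [258.8, 620.9, 262.7]
orientation: [0.067, -3.138, 0.014]
ft_force: [0.5, -0.2, -0.2]
gripper_width: 0.999
```

Run:
```python
from pl import *
go(480,250,260,.052)
```

```text
tcp [258.8 620.9 262.7] yaw x -3.099 tilt 0.53 q [ 1.46  0.34  0.06 -0.   -1.3  -1.42] t 0.9833 w 0.9987382024247725
tool delta mm [-205.2 -380.     5.4] norm 431.9
turn deg about tool z -0.52
```

drive_tool --moves '[[[-0.019, -0.034, 0, 0, 1], [-0.019, -0.034, 0, 0, 1], [-0.019, -0.034, 0, 0, 1], [-0.019, -0.034, 0, 0, 1], [-0.019, -0.034, 0, 0, 1], [-0.019, -0.034, 0, 0, 1], [-0.019, -0.034, 0, 0, 1], [-0.019, -0.034, 0, 0, 1], [-0.019, -0.034, 0, 0, 1], [-0.019, -0.034, 0, 0, 1], [-0.019, -0.034, 0, 0, 1], [0, 0, 0, 0, 1]]]'

```text
time_s: 1.98
tool_pos: [497.3, 245.9, 261.5]
orientation: [0.164, -3.132, 0.022]
ft_force: [-0.9, 1.3, -0.3]
gripper_width: 1.003
```

Run:
```python
from pl import *
go(500,-200,262,.052)
grab('wrist','w1')
```

```text
tcp [497.3 245.9 261.5] yaw x -3.037 tilt 0.87 q [ 0.82  0.15 -0.2   0.01 -1.23 -0.71] t 1.9833 w 1.0028070263732043
tool delta mm [  43.8 -443.7    6. ] norm 445.9
turn deg about tool z 3.0
```

View pics/w1.png

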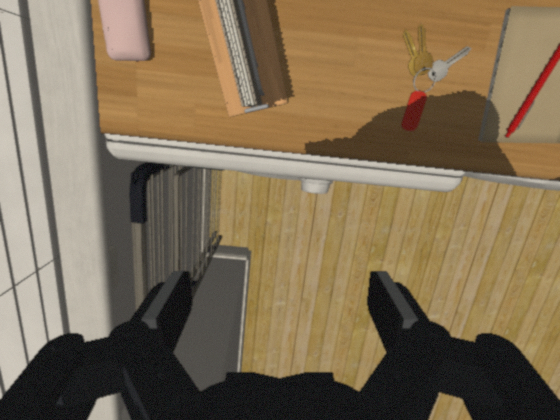

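drive_tool --moves '[[[0.003, -0.038, 0, 0.4, 1], [0.003, -0.038, 0, 0.4, 1], [0.003, -0.038, 0, 0.4, 1], [0.003, -0.038, 0, 0.4, 1], [0.003, -0.038, 0, 0.4, 1], [0.003, -0.038, 0, 0.4, 1], [0.003, -0.038, 0, 0.4, 1], [0.003, -0.038, 0, 0.4, 1], [0.003, -0.038, 0, 0.4, 1], [0, 0, 0, 0, 1], [0, 0, 0, 0, 1]]]'

```text
time_s: 2.95
tool_pos: [498.5, -103.6, 264.4]
orientation: [0.13, -3.132, 0.021]
ft_force: [0.9, 0.2, 0.0]
gripper_width: 1.001
```

Run:
```python
from pl import *
go(487,-279,200,.052)
f=grab('wrist','w2'); print((-f['R'].T@f['t']).round(),f['R'][2].round(2))
```

```text
tcp [ 498.5 -103.6  264.4] yaw x -3.059 tilt 0.85 q [ 0.19  0.06 -0.3   0.01 -1.22 -0.11] t 2.95 w 1.0008878006509767
tool delta mm [  25.5 -173.    66.9] norm 187.2
turn deg about tool z 1.76
[ 506. -185.  407.] [-0.03  0.31 -0.95]
```

View pics/w2.png

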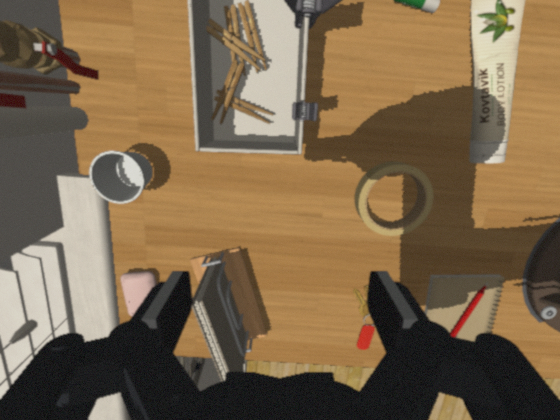

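drive_tool --moves '[[[0.004, -0.036, 0.005, 1.0, 1], [0.004, -0.036, 0.005, 0.8, 1], [0.003, -0.036, 0.005, 0, 1], [0.003, -0.032, 0.005, 0, 1], [0, 0, 0, 0, 1], [0, 0, 0, 0, 1]]]'

```text
time_s: 3.5
tool_pos: [498.0, -239.9, 245.3]
orientation: [0.119, -3.135, 0.019]
ft_force: [0.0, 0.2, 0.5]
gripper_width: 1.001
```

Run:
```python
from pl import *
go(487,-279,200,.052)
f=grab('wrist','w3'); crop('w3',180,120,400,300,3.5,'w3c')
```

```text
tcp [ 498.  -239.9  245.3] yaw x -3.066 tilt 0.76 q [-0.09  0.15 -0.25  0.01 -1.18  0.16] t 3.5 w 1.001427701976956
tool delta mm [ 13.7 -37.6  45.8] norm 60.9
turn deg about tool z 1.37
```

View pics/w3.png

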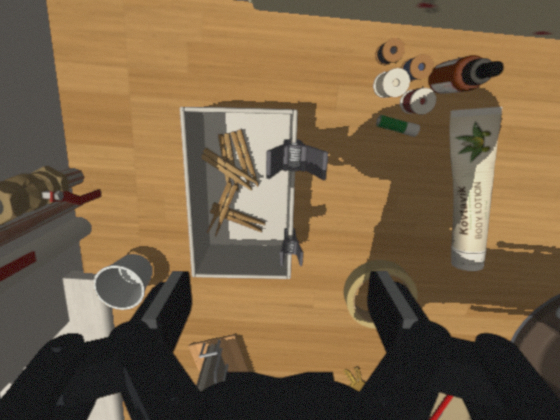

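View pics/w3c.png

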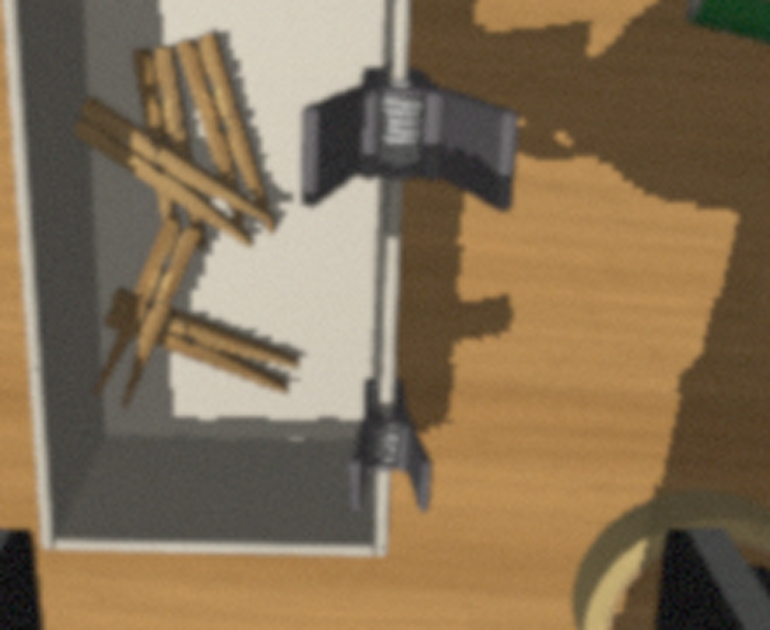

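Run:
```python
from pl import *
w=ld('w3');t=ld('top0')
C=lambda x,y:np.array([180+x/3.5-.4,120+y/3.5-.4]);T=lambda x,y:np.array([290+x/5-.4,180+y/5-.4])
for n,a,b in [('B-',C(303,108),T(545,266)),('B+',C(305,205),T(482,268)),('F-',C(515,112),T(560,403)),('F+',C(508,208),T(495,408))]:
    print(n,planez(w,a,141),*tri(w,a,t,b))
```

```text
B- [ 511.7 -288.2  141. ] [ 510.7 -288.2  139.4] [ 1.3 -0.2] [-0.1 -0.2]
B+ [ 509.8 -266.   141. ] [ 509.9 -266.2  141.9] [-0.1  0. ] [0. 0.]
F- [ 463.9 -290.9  141. ] [ 463.3 -290.5  138.1] [ 0.1 -0.1] [-0. -0.]
F+ [ 462.8 -268.8  141. ] [ 462.2 -268.3  138.3] [ 0.2 -0.1] [-0. -0.]
```

drive_tool --moves '[[[0.005, -0.013, 0.015, 0.7, 1], [0.005, -0.013, 0.015, 0.7, 1], [0.004, -0.012, 0.015, 0, 1], [0, 0, 0, 0, 1], [0, 0, 0, 0, 1]]]'

```text
time_s: 3.97
tool_pos: [490.3, -271.9, 201.0]
orientation: [0.104, -3.139, 0.02]
ft_force: [0.5, -0.3, 0.3]
gripper_width: 0.999
```

Run:
```python
from pl import *
go(486.9,-278.5,111,.053)
```

```text
tcp [ 490.3 -271.9  201. ] yaw x -3.075 tilt 0.72 q [-0.15  0.19 -0.3   0.01 -1.08  0.21] t 3.9667 w 0.9988598530262122
tool delta mm [ 3.7 -5.3 90.1] norm 90.3
turn deg about tool z 0.75
```

drive_tool --moves '[[[0.003, -0.004, 0.015, 0.7, 1], [0.001, -0.002, 0.015, 0.2, 1], [0, 0, 0.012, 0, 1], [0, 0, 0, 0, 1], [0, 0, 0, 0, 1]]]'

```text
time_s: 4.38
tool_pos: [491.8, -272.4, 162.8]
orientation: [-0.095, 3.134, -0.023]
ft_force: [-0.4, -0.1, 0.7]
gripper_width: 0.998
```

Run:
```python
from pl import *
go(486.9,-278.5,111,.053)
f=grab('wrist','w4')
```

```text
tcp [ 491.8 -272.4  162.8] yaw x -3.081 tilt 0.89 q [-0.15  0.22 -0.35  0.02 -0.99  0.2 ] t 4.3833 w 0.9981920391750934
tool delta mm [ 5.5 -5.1 51.9] norm 52.4
turn deg about tool z 0.45
```

View pics/w4.png

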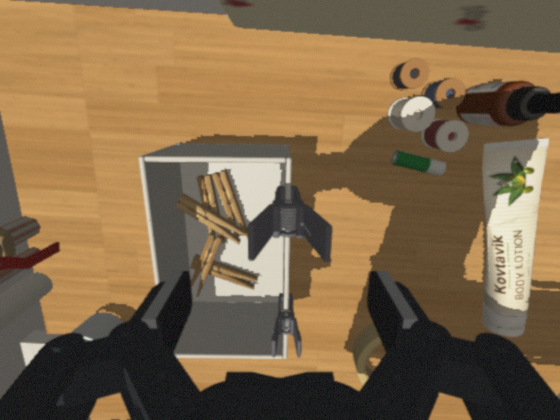

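drive_tool --moves '[[[0.006, -0.006, 0, 0.5, 1], [0, 0, 0, 0, 1], [0, 0, 0, 0, 1]]]'

```text
time_s: 4.68
tool_pos: [487.6, -278.2, 165.9]
orientation: [-0.085, 3.131, -0.024]
ft_force: [0.4, 0.1, 0.6]
gripper_width: 0.998
```

Run:
```python
from pl import *
go(486.9,-278.5,111,.053)
```

```text
tcp [ 487.6 -278.2  165.9] yaw x -3.087 tilt 1.05 q [-0.16  0.22 -0.35  0.02 -0.99  0.21] t 4.6833 w 0.9984317966048868
tool delta mm [ 1.3  0.6 54.9] norm 54.9
turn deg about tool z 0.07
```

drive_tool --moves '[[[0.001, 0, 0.011, 0, 1], [0.001, 0, 0.011, 0, 1], [0.001, 0, 0.011, 0, 1], [0, 0, 0, 0, 1]]]'

```text
time_s: 5.02
tool_pos: [485.8, -279.6, 132.9]
orientation: [-0.083, 3.125, -0.026]
ft_force: [-0.5, -0.0, -0.6]
gripper_width: 0.999
```

Run:
```python
from pl import *
go(486.9,-278.5,111,.053)
```

```text
tcp [ 485.8 -279.6  132.9] yaw x -3.089 tilt 1.27 q [-0.16  0.24 -0.4   0.02 -0.91  0.21] t 5.0167 w 0.9987146992095312
tool delta mm [-0.9  1.4 21.9] norm 22.0
turn deg about tool z 0.0
```

drive_tool --moves '[[[-0.001, 0.001, 0.011, 0, 1], [0, 0, 0.01, 0, 1], [0, 0, 0, 0, 1], [0, 0, 0, 0, 1]]]'

```text
time_s: 5.35
tool_pos: [486.9, -279.4, 110.9]
orientation: [-0.082, 3.126, -0.026]
ft_force: [0.3, -0.5, 0.6]
gripper_width: 1.002
```

Run:
```python
from pl import *
go(486.9,-278.5,111,.053)
f=grab('wrist','w5');grab('side','s5'); crop('s5',250,140,450,320,4,'s5c');
```

```text
tcp [ 486.9 -279.4  110.9] yaw x -3.089 tilt 1.27 q [-0.16  0.27 -0.42  0.02 -0.86  0.2 ] t 5.35 w 1.0023071449352392
tool delta mm [-0.1  0.9 -0.1] norm 0.9
turn deg about tool z -0.03
```

View pics/w5.png

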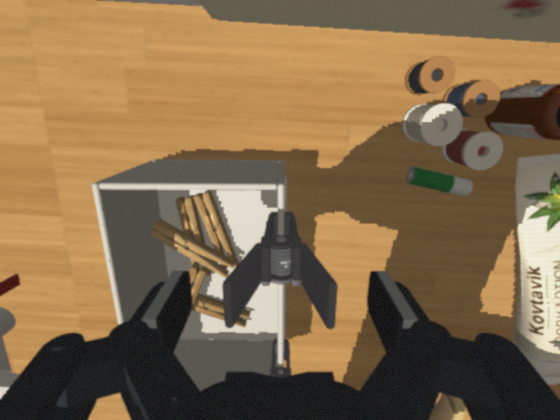

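View pics/s5c.png

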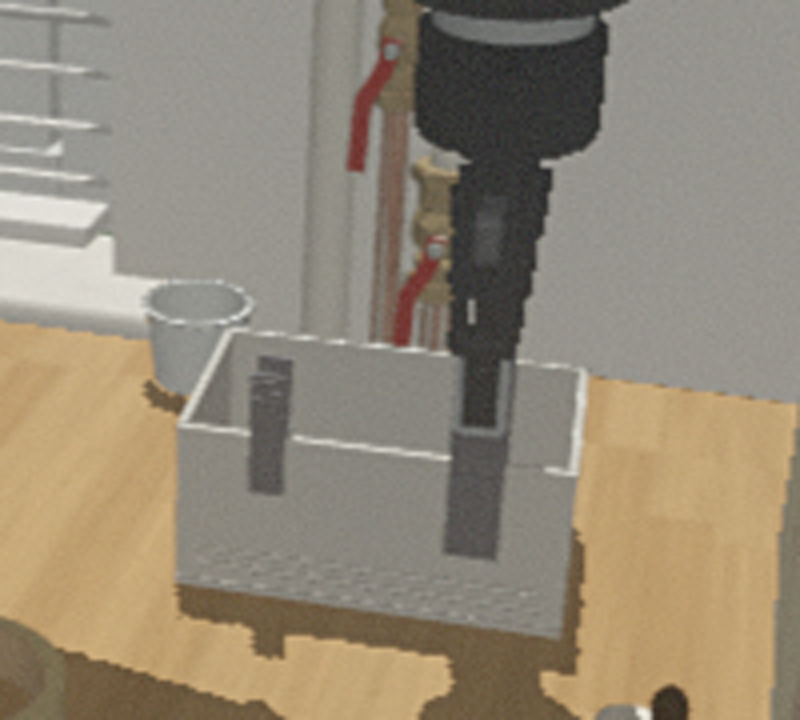

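The clip sits centred at column 280 between the fingers, and the finger tips are above the rim. I'm closing now.

drive_tool --moves '[[[0, 0, 0, 0, 0], [0, 0, 0, 0, 0], [0, 0, 0, 0, 0], [0, 0, 0, 0, 0], [0, 0, 0, 0, 0], [0, 0, 0, 0, 0], [0, 0, 0, 0, 0], [0, 0, 0, 0, 0], [0, 0, 0, 0, 0], [0, 0, 0, 0, 0]]]' --force 40

```text
time_s: 6.28
tool_pos: [491.2, -281.2, 118.3]
orientation: [-0.085, 3.115, -0.034]
ft_force: [0.3, -0.2, -0.1]
gripper_width: 0.283
```

Run:
```python
from pl import *
go(486.9,-278.5,111,.053)
f=grab('wrist','w6');grab('side','s6'); crop('s6',320,160,420,310,4,'s6c'); crop('w6',180,200,380,340,4,'w6c')
print(robot.sense()['ft_force'],robot.sense()['gripper_width'])
```

```text
tcp [ 491.2 -281.2  118.3] yaw x -3.087 tilt 1.91 q [-0.16  0.26 -0.42  0.02 -0.86  0.2 ] t 6.2833 w 0.28341334747156294
tool delta mm [4.3 3.1 7.1] norm 8.9
turn deg about tool z 0.1
[-0.20319117 -0.1433573  -0.9409546 ] 0.2866289573046291
```

View pics/w6c.png

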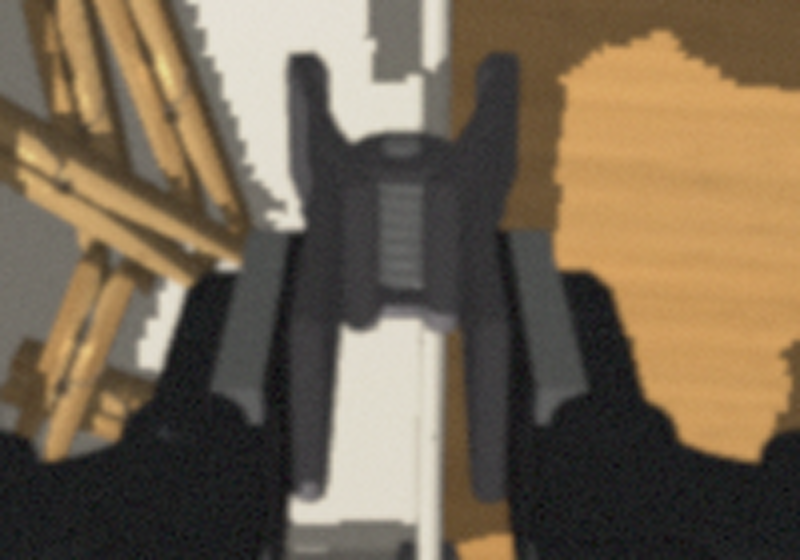

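View pics/s6c.png

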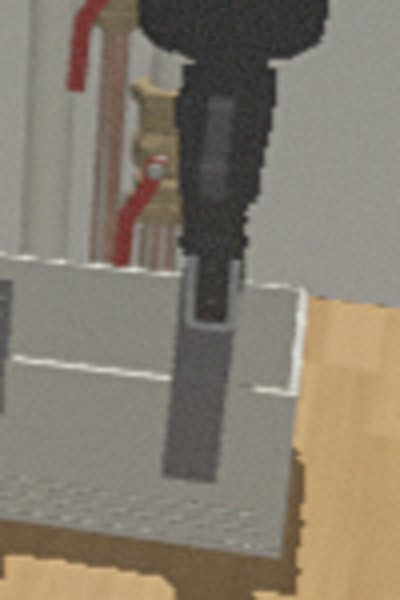

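Both handles are squeezed parallel, and the rim at column 430 of the crop is inside the open jaws. I'm recentring slightly and lifting.

drive_tool --moves '[[[0.003, 0, -0.006, 0, 0], [0.001, 0, -0.012, 0, 0], [0, 0, -0.012, 0, 0]]]'

```text
time_s: 6.63
tool_pos: [483.7, -280.2, 146.1]
orientation: [-0.084, 3.122, -0.031]
ft_force: [0.9, -0.4, -0.4]
gripper_width: 0.285
```

drive_tool --moves '[[[-0.002, 0, -0.015, 0, 0], [0, 0, -0.02, 0, 0], [0, 0, -0.025, 0, 0], [0, 0, -0.015, 0, 0], [0, 0, 0, 0, 0]]]'

```text
time_s: 7.05
tool_pos: [482.8, -278.8, 227.3]
orientation: [-0.085, 3.122, -0.031]
ft_force: [0.4, 0.5, 0.0]
gripper_width: 0.285
```

Run:
```python
from pl import *
go(555.5,92.7,225,.3105)
f=grab('wrist','w7');grab('side','s7'); crop('s7',300,110,440,310,3,'s7c'); crop('w7',180,200,380,340,4,'w7c')
print(robot.sense()['ft_force'])
```

```text
tcp [ 482.8 -278.8  227.3] yaw x -3.087 tilt 1.55 q [-0.16  0.15 -0.28  0.02 -1.11  0.21] t 7.05 w 0.28547138886233975
tool delta mm [-92.7 367.   -3.6] norm 378.5
turn deg about tool z -14.68
[-0.25288896  0.49107128 -0.61967148]
```

View pics/s7c.png

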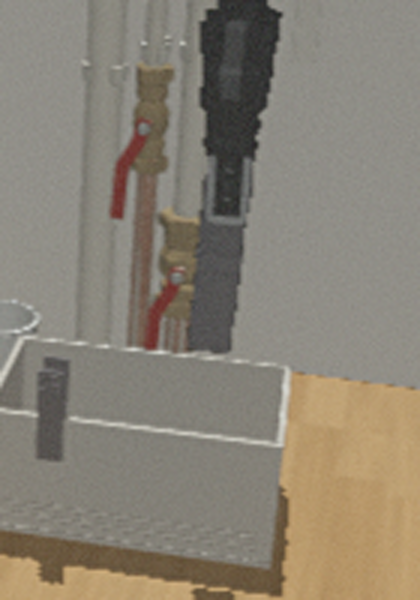

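View pics/w7.png

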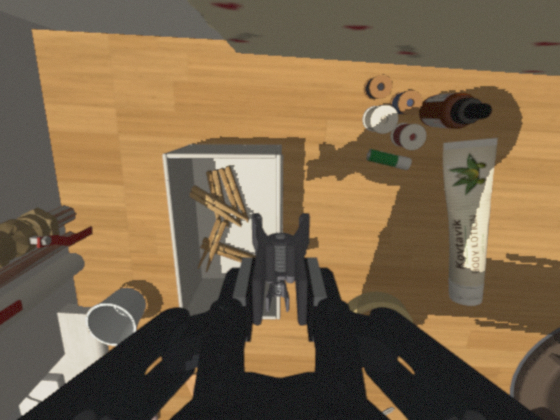

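drive_tool --moves '[[[-0.003, 0.01, 0, -5, 0], [-0.003, 0.01, 0, -5, 0], [-0.003, 0.01, 0, -4.7, 0], [0, 0, 0, 0, 0]]]'

```text
time_s: 7.48
tool_pos: [483.5, -246.0, 219.0]
orientation: [-0.498, 3.095, -0.026]
ft_force: [-0.4, -0.2, -0.9]
gripper_width: 0.287
```

Run:
```python
from pl import *
go(555.5,92.7,230,.3105)
```

```text
tcp [ 483.5 -246.   219. ] yaw x -2.823 tilt 1.04 q [-0.1   0.14 -0.32  0.02 -1.1   0.41] t 7.4833 w 0.28673227677872765
tool delta mm [-174.6  298.8  -15.6] norm 346.5
turn deg about tool z 0.48
```

drive_tool --moves '[[[-0.017, 0.029, -0.004, 0, 0], [-0.018, 0.031, -0.003, 0, 0], [-0.018, 0.031, -0.002, 0, 0], [-0.018, 0.031, -0.002, 0, 0], [-0.018, 0.031, -0.002, 0, 0], [-0.018, 0.031, -0.002, 0, 0], [-0.018, 0.031, -0.002, 0, 0], [-0.018, 0.031, -0.002, 0, 0], [-0.012, 0.02, 0, 0, 0], [0, 0, 0, 0, 0]]]'

```text
time_s: 8.32
tool_pos: [546.3, 64.3, 221.9]
orientation: [0.454, -3.097, 0.026]
ft_force: [0.8, -1.0, -0.3]
gripper_width: 0.285
```

Run:
```python
from pl import *
go(555.5,92.7,230,.3105)
```

```text
tcp [546.3  64.3 221.9] yaw x -2.85 tilt 1.15 q [ 0.48  0.17 -0.28  0.01 -1.14 -0.2 ] t 8.3167 w 0.2847261114092485
tool delta mm [-16.8  24.4  -8.7] norm 30.9
turn deg about tool z -1.11
```

drive_tool --moves '[[[-0.008, 0.012, -0.002, -0.6, 0], [-0.008, 0.012, -0.002, -0.5, 0], [0, 0, -0.001, 0, 0]]]'

```text
time_s: 8.57
tool_pos: [554.1, 94.0, 223.3]
orientation: [0.481, -3.087, 0.028]
ft_force: [0.5, 0.7, -1.4]
gripper_width: 0.29
```

Run:
```python
from pl import *
for n in('side','top','wrist'): grab(n,n[0]+'8')
go(555.5,92.7,230,.3105)
crop('s8',130,100,270,270,4,'s8c');crop('w8',180,180,380,330,4,'w8c');crop('t8',110,140,270,270,5,'t8c')
```

```text
tcp [553.4  92.1 223.6] yaw x -2.834 tilt 1.41 q [ 0.52  0.19 -0.25  0.01 -1.16 -0.22] t 8.7167 w 0.28141433572157243
tool delta mm [-2.1 -0.1 -6.4] norm 6.7
turn deg about tool z -0.17
```

View pics/s8c.png

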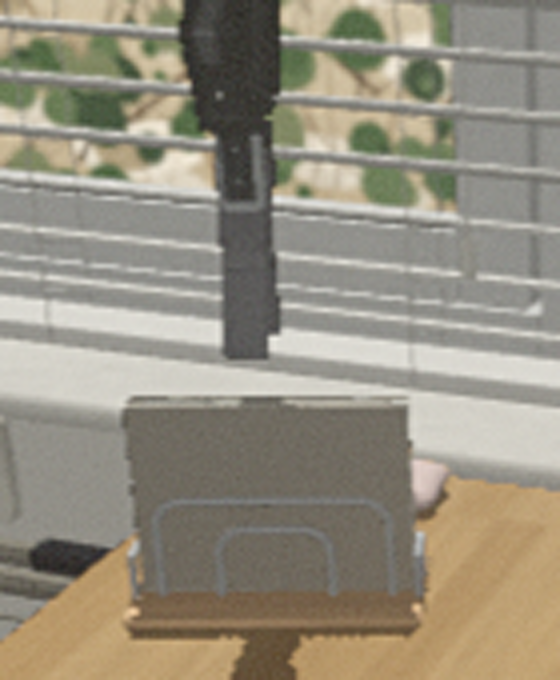

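View pics/w8c.png

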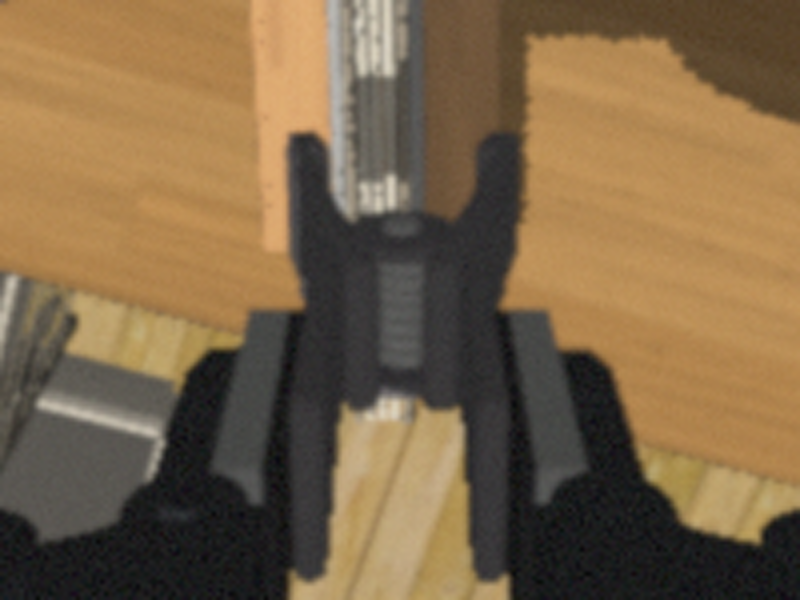

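View pics/t8c.png

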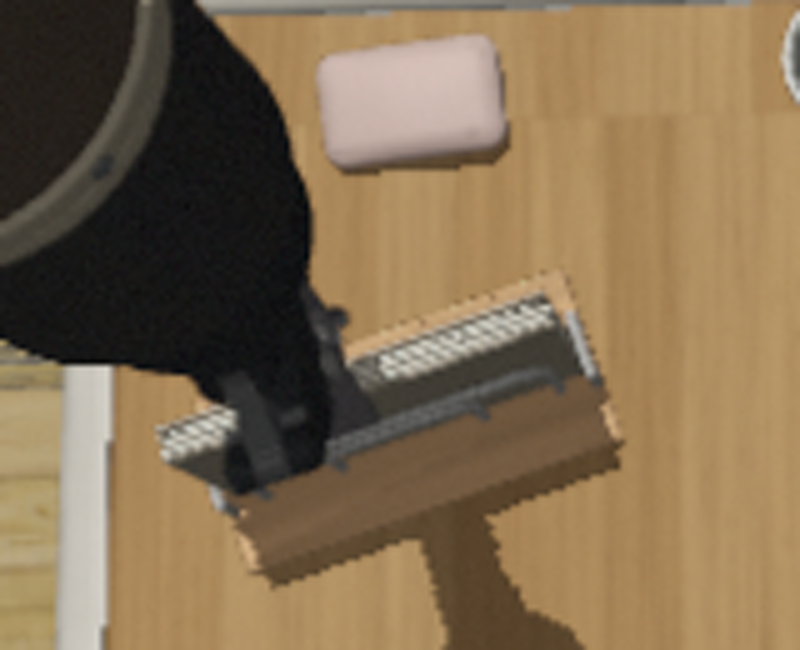

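Run:
```python
from pl import *
w=ld('w8');s=ld('s8');t=ld('t8')
W=lambda x,y:np.array([180+x/4-.4,180+y/4-.4]);S=lambda x,y:np.array([130+x/4-.4,100+y/4-.4]);T=lambda x,y:np.array([110+x/5-.4,140+y/5-.4])
n1=tri(w,W(521,138),s,S(268,357));n2=tri(w,W(289,138),s,S(279,333))
print(n1,n2)
# cards in wrist: edges of pack top at -y end (row 180) and near clip; project to z=115
a=np.radians(0)
c=np.array([555.5,92.7]);yaw=.3105;ex=np.array([np.cos(yaw),np.sin(yaw)]);ey=np.array([-ex[1],ex[0]])
for p in [(345,215),(410,215),(332,60),(412,60)]:
    X=planez(w,W(*p),115);d=X[:2]-c;print(X,'in card frame',(d@ex).round(1),(d@ey).round(1))
for X in (n1[0],n2[0],(n1[0]+n2[0])/2):
    d=X[:2]-c;print('tip',X,(d@ex).round(1),(d@ey).round(1))
Pr=lambda f,X:(lambda q:q[:2]/q[2])(P(f)@np.r_[X,1])
# predicted outline of card edge
for sx in(-7,7):
  for sy in(-74,0,74):
    X=np.r_[c+sx*ex+sy*ey,115];a=Pr(w,X);b=Pr(s,X);print(sx,sy,((a-180)*4).round(),((b-[130,100])*4).round())
```

```text
(array([533. ,  78.5, 150. ]), array([-0. , -0.5]), array([-0.1, -0. ])) (array([573.5,  92.9, 146.7]), array([0. , 0.4]), array([0.1, 0. ]))
[556.  117.2 115. ] in card frame 8.0 23.2
[542.4 113.  115. ] in card frame -6.3 23.3
[568.7  84.5 115. ] in card frame 10.1 -11.8
[552.7  79.5 115. ] in card frame -6.7 -11.7
tip [533.   78.5 150. ] -25.8 -6.6
tip [573.5  92.9 146.7] 17.2 -5.3
tip [553.25  85.7  148.35] -4.3 -6.0
-7 -74 [ 412. -251.] [407. 405.]
-7 0 [412. 112.] [264. 405.]
-7 74 [412. 416.] [122. 405.]
7 -74 [ 340. -251.] [410. 395.]
7 0 [346. 112.] [269. 395.]
7 74 [351. 417.] [128. 395.]
```

drive_tool --moves '[[[-0.004, 0, 0.006, 0, 0], [0, 0, 0.008, 0, 0], [0, 0, 0.001, 0, 0]]]'

```text
time_s: 8.97
tool_pos: [557.1, 91.4, 207.6]
orientation: [0.475, -3.089, 0.027]
ft_force: [-0.6, 0.7, -0.5]
gripper_width: 0.286
```

```bash
cat > chk.py <<'E'
import sys
from pl import *
k=sys.argv[1]
f=grab('wrist','w'+k);grab('side','s'+k)
go(555.5,92.7,166,.3105)
s,R=st();d=s['tool_pos'][:2]-np.array([555.5,92.7]);ex=np.array([np.cos(.3105),np.sin(.3105)])
print('tcp card x,y',(d@ex).round(1),(d@[-ex[1],ex[0]]).round(1),'z axis in card',(R[:2,2]@ex).round(4))
crop('s'+k,130,100,270,270,4,'s'+k+'c');crop('w'+k,180,180,380,330,4,'w'+k+'c')
E
python3 chk.py 9
```

```text
tcp [557.5  91.5 208.6] yaw x -2.836 tilt 1.34 q [ 0.52  0.2  -0.26  0.01 -1.13 -0.22] t 9.0667 w 0.28517532422779174
tool delta mm [ 0.8  2.4 42.6] norm 42.7
turn deg about tool z -0.3
tcp card x,y 1.5 -1.8 z axis in card -0.0182
```

View pics/w9c.png

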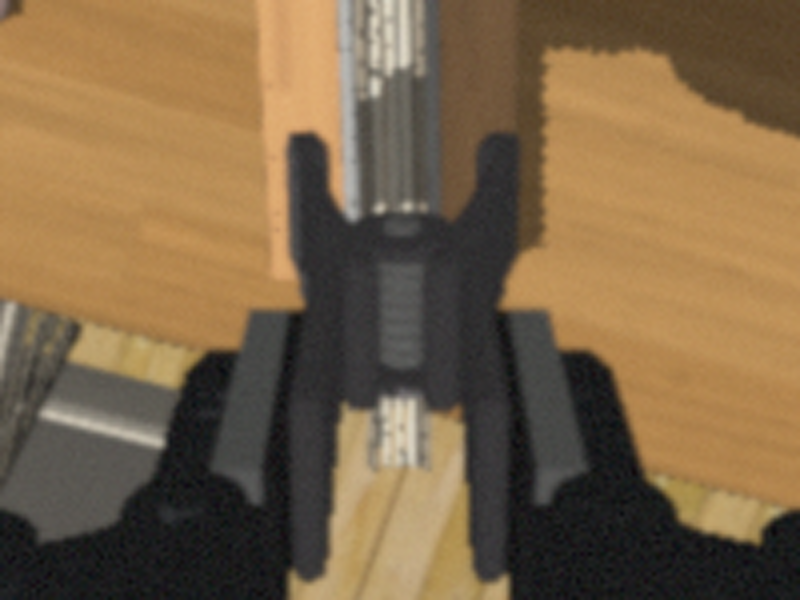

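View pics/s9c.png

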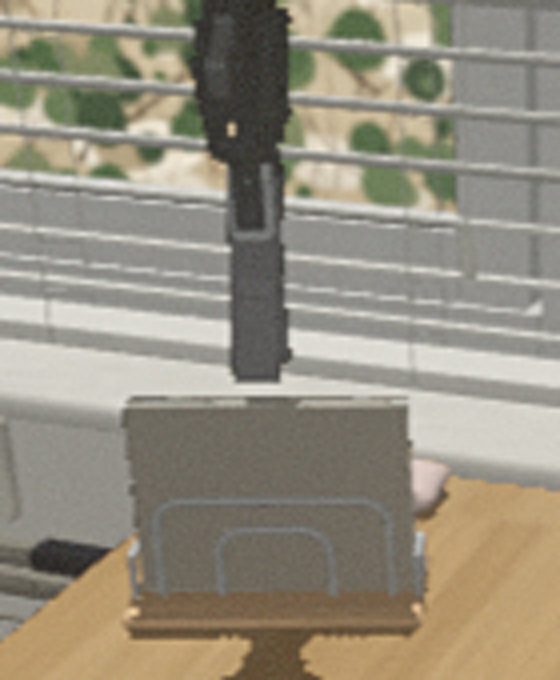

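drive_tool --moves '[[[0, 0, 0.01, 0, 0], [0, 0, 0.01, 0, 0], [0, 0, 0.003, 0, 0]]]'

```text
time_s: 9.32
tool_pos: [557.7, 90.6, 184.7]
orientation: [0.474, -3.092, 0.026]
ft_force: [-0.3, -0.0, -1.5]
gripper_width: 0.28
```

```bash
python3 chk.py 10
```

```text
tcp [557.8  90.6 185.3] yaw x -2.837 tilt 1.25 q [ 0.52  0.22 -0.29  0.01 -1.07 -0.22] t 9.4167 w 0.28442675200084094
tool delta mm [ 1.3  3.  19.3] norm 19.5
turn deg about tool z -0.34
tcp card x,y 1.6 -2.7 z axis in card -0.0162
```

View pics/w10c.png

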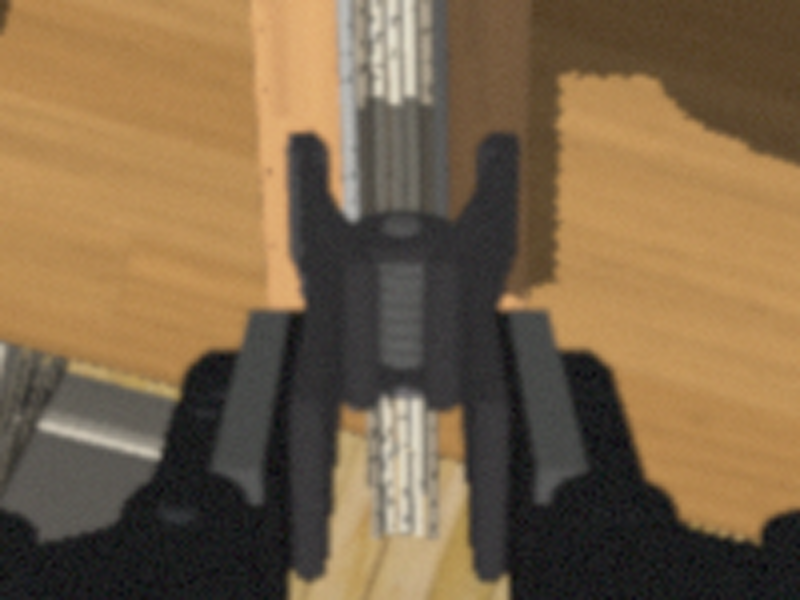

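drive_tool --moves '[[[0, 0.001, 0.008, -0.2, 0], [0, 0.001, 0.008, -0.2, 0], [0, 0, 0.004, 0, 0]]]'

```text
time_s: 9.67
tool_pos: [557.8, 92.7, 164.8]
orientation: [0.487, -3.092, 0.026]
ft_force: [-0.0, 0.6, -0.1]
gripper_width: 0.282
```

```bash
python3 chk.py 11; python3 -c "
from pl import *
print(robot.sense()['ft_force'])"
```

```text
tcp [557.5  92.4 164.8] yaw x -2.829 tilt 1.21 q [ 0.52  0.24 -0.32  0.01 -1.03 -0.21] t 9.7667 w 0.2833483372269433
tool delta mm [ 1.8  0.9 -1.2] norm 2.3
turn deg about tool z 0.1
tcp card x,y 1.8 -0.9 z axis in card -0.015
[ 0.38875176  0.44671982 -1.40490985]
```

View pics/w11c.png

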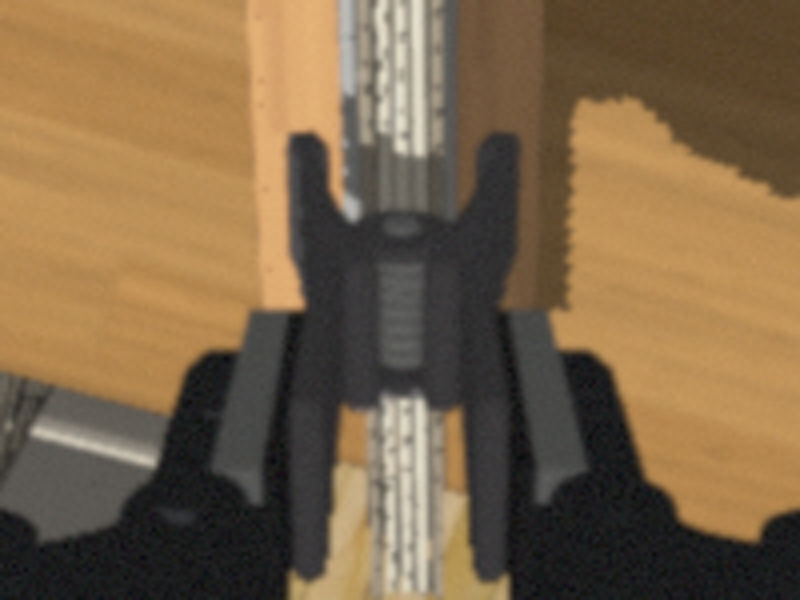

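View pics/s11c.png

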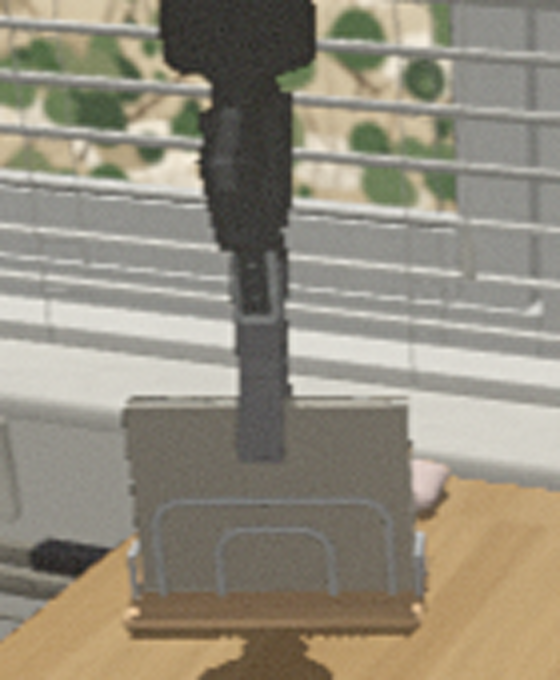

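Run:
```python
from pl import *
s=ld('s11');c=np.array([555.5,92.7]);ex=np.array([np.cos(.3105),np.sin(.3105),0])
cam=-s['R'].T@s['t']
for px in [(238,461),(283,461)]:
    p=world(s,130+px[0]/4-.4,100+px[1]/4-.4,z=100.);d=p-cam
    p0=np.r_[c,0]-20*ex; k=((p0-cam)@ex)/(d@ex); X=cam+k*d; print(X.round(1),'y card',((X[:2]-c)@[-ex[1],ex[0]]).round(1))
# tub / small clip displacement in the images
f=robot.grab_frame('top'); a=ld('top0')['pixels'].astype(int); b=f['pixels'].astype(int)
cv2.imwrite('pics/fin.png',np.vstack([ld('top0')['pixels'][170:280,280:440],f['pixels'][170:280,280:440]]))
x=robot.sense(); print(x['tool_pos'].round(1),x['qvel'].round(4),x['gripper_width'],x['time_s'])
```

```text
[532.1 100.1  90. ] y card 14.2
[539.2  77.9  90. ] y card -9.1
[557.8  92.5 165.4] [-0.0007 -0.0093  0.0136  0.0034 -0.0056 -0.0007] 0.2889640115542174 9.8167
```

View pics/fin.png

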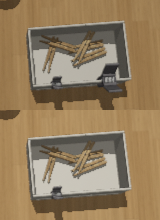

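```bash
python3 -c "
from plant import robot
print(robot.job_done())
x=robot.sense();print(x['tool_pos'],x['gripper_width'],x['ft_force'])"
```

```text
the job is handed in; nothing more can be done
None
the job is handed in; nothing more can be done
```

I took the big clip off the tub rim and brought it down over the card pack. I handed the job in at about 9.8 s, still holding the clip squeezed wide open at 40 N. `job_done` gave no verdict.

What the last checks showed before handing in:
- **Height:** the jaw tips measured at about z = 90 mm, which puts the pivot near 141 mm and the card edge about 26 mm below it.
- **Position:** the clip was about 2.5 mm from the middle of the edge. In the wrist view the pack sat within about 1 mm of the jaws' middle plane, while the arm's own pose reading put the tool about 1.8 mm off.
- **Angle:** the tool was square to the edge to within 0.01 rad and tilted about 1.2° from vertical. I took the clip's tilt from the tool rather than measuring it separately.
- **Contact:** the wrist force was within about 1.5 N, its usual noise, and the pictures show clear gaps to the cards. That reading is too coarse to confirm the 0.2 N limit on its own.
- **Surroundings:** the small clip is still on the rim. By eye, the tub has shifted by about 2 pixels (roughly 4 mm). The rack shows no visible movement, and I did not measure the soap or cup.

While the grip was closing, the arm crept about 7 mm up and 4 mm sideways. I corrected that before lifting.

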